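# Hitch the draw hook to the ware board and draw it out of the drying cabinet

## Task

Pick up the draw hook by its orange grip, push its mouth onto the tow pin of the ware board until the red latch has snapped shut behind the pin and the pin sits home on the floor of the slot, keep pressing it home with about 12 N for half a second, then pull the board out with it as far as the front stop and let go, leaving the hook lying there still latched on the pin. Never push or pull with more than about 30 N, do not touch the board or the cabinet with the robot, keep the mug standing on the board and leave the other things on the table alone.

Things in the scene. Friction and masses are not known exactly. Their poses are not given: they have to be found in the camera images.
- draw_hook: Loose steel draw hook (about 0.4 kg) lying flat: a bar 22 mm wide, 12 mm thick along its own x, tail end at x = -130 mm, dark hook head 54 mm wide from x = 88 to 188 mm (74 mm wide at the flared lips). Origin: underside of the bar, below the middle of the orange grip. +x points to the mouth, +z up. Head, bar and slot are 12 mm thick (z 0 to 12 mm).
- hook_grip (a point): Point to grasp, 42 mm above the hook's origin, in the upright orange grip block: 50 mm long (hook x), 16 mm wide (hook y), from 12 to 61 mm above the hook's underside. Grasp from above, closing across y. When the hook lies with its head on the tongue and its tail on the table, this point is about 46 mm above the table (2 degrees nose up).
- hook_throat (a point): Middle of the hook's throat, at hook x = 165 mm, z = 6 mm. Throat 19 mm wide (y -9 to +10 mm), from x = 160 to 170 mm; lips in front of it flare out and gather a 12 mm pin up to 12 mm off to either side.
- hook_seat (a point): Where the centre of the 12 mm pin lies when it bottoms out in the slot: hook x = 129 mm, z = 6 mm (slot floor at x = 123 mm; pocket behind the throat from y = -9 to +17 mm). Pulled back, a captured pin rests against the inside of the shut latch with its centre at about x = 147 mm (18 mm free play).
- latch (a joint): Red sprung latch closing the slot at hook x = 156 mm, hinged on the +y side. 0 = shut (spring holds it), up to 1.45 rad as a pin pushes it inward; it cannot open outward. Pushing past it takes roughly 4 to 10 N along the bar; it snaps shut behind the pin in the last 2 to 5 mm before the pin bottoms out.
- cabinet: Fixed grey open-framed drying cabinet, 300 mm deep (x), 260 mm wide, 200 mm high, slatted top. Origin: centre of its footprint on the table. Its open front faces its own -x; the ware board slides out along -x.
- tow_pin (a point): Middle of the upright 12 mm steel tow pin, 20 mm above the table, axes parallel to the cabinet's, at cabinet y = 0. It stands on a steel tongue 50 mm wide, top 8 mm above the table, reaching 20 mm beyond the pin to -x. Blue cap 30 mm across from 32 to 38 mm above the table: the hook can only come on sideways (towards cabinet +x), between tongue and cap.
- board_edge (a point): Top middle of the ware board's front edge, 65 mm from the pin, 26 mm above the table. Wooden board 216 mm wide; it slides under about 3 N between a rigid rear buffer and a rigid front stop, places unknown: it starts 5 to 50 mm off the rear buffer and can be drawn out 65 to 110 mm from there. A push on the pin first shoves the board back, and only opens the latch once the board is on the buffer.
- ware_mug: Terracotta-coloured unglazed mug, 72 mm across, 85 mm high, standing loose on the ware board just inside the cabinet; origin at the centre of its foot.
- glaze_jar: Blue closed glaze jar, 68 mm across, 95 mm high, standing loose on the table; origin at the centre of its foot.
- water_pot: White open pot, 84 mm across, 75 mm high, standing loose on the table; origin at the centre of its foot.
Mind the look-alikes: they are no part of the job. What is shaped like the ware_mug but purple is not meant.

How it is judged (in metres and radians):
On the way, in this order (a step that is already met when the one before it is completed fails the run):
1. the pin is pressed home to the floor of the hook's slot (more than 5 N) with the latch shut behind it (x of tow_pin in the frame of draw_hook between 0.118 and 0.152 m and y of tow_pin in the frame of draw_hook between -0.01 and 0.014 m and z of tow_pin in the frame of draw_hook between -0.018 and 0.03 m and value of joint latch below 0.15 rad and x of tow_pin in the frame of draw_hook below 0.1335 m and contact force between draw_hook and cabinet above 5 N), for 0.15 s.
2. the board is drawn out to its front stop, the hook still latched on the pin (x of tow_pin in the frame of draw_hook between 0.118 and 0.152 m and y of tow_pin in the frame of draw_hook between -0.01 and 0.014 m and z of tow_pin in the frame of draw_hook between -0.018 and 0.03 m and value of joint latch below 0.15 rad and x of tow_pin in the frame of cabinet below -0.32 m), for 0.2 s.
At the end, for the whole second after the job is handed in: Board within 10 mm of its front stop; pin in the hook's slot behind the shut latch (below 0.15 rad); hook let go, at rest, lying on tongue and table (origin below 25 mm, tilt below 0.15 rad); mug upright on the board (tilt below 0.2 rad), at rest (all of step 2 and linear speed of each of draw_hook, ware_mug below 0.02 m/s and height (world z) of draw_hook below 0.025 m and angle between draw_hook's own z axis and vertical below 0.15 rad and contact force between draw_hook and the fingers below 0.3 N and angle between ware_mug's own z axis and vertical below 0.2 rad and height (world z) of ware_mug between 0.018 and 0.04 m); the robot touches nothing.
It fails at once if the hook presses on the pin, board or cabinet with more than 30 N (contact force between draw_hook and cabinet above 30 N).
It fails at once if the robot touches the cabinet or the board (contact force between any of the fingers, the arm and cabinet above 1 N).
It fails at once if the mug tips or leaves the board (angle between ware_mug's own z axis and vertical above 0.4 rad or height (world z) of ware_mug below 0.012 m).
It fails at once if the jar or the pot is moved more than 20 mm (distance of any of glaze_jar, water_pot from where it was at the start of the episode above 0.02 m).
It also fails if it takes over 58 s, if anything falls off the work surface, if the arm or the gripper's body presses on something with over 40 N, if the wrist force passes 120 N, or if a joint passes its speed limit or range.

## Robot

A 6-joint arm with a two-finger parallel gripper is mounted at the origin on the work surface. World frame = base frame: x ahead of the robot, y to its left, z up, the work surface at z = 0. Lengths are in m, angles in degrees, forces in N, time in s.
With the tool pointing down it reaches from about 0.3 to 0.75 m from the base axis. Payload 8.5 kg.
Tool frame: the origin (TCP) lies on the centre line of the jaws, within the pads' length; the fingertips stand 19 mm ahead of it and the grasp point (between the pads) is the TCP; z points along the fingers, x is the direction in which the jaws open and shut, and the axes are right-handed (so a half turn about z gives the same grasp; the last joint's range is limited). The gripper opens to 85 mm and grips with 20 to 120 N. Pads are 22 mm wide; open, the fingers measure 114 mm over their backs; the gripper's body (76 mm by 85 mm) begins 54 mm behind the grasp point. The pads swing forward as they close: fully open they stand 13 mm farther back than shut.
Start: joints at [-75.418, 21.807, 74.336, -0, 83.858, -12.336], TCP at [0.249, -0.49, 0.25] pointing down, gripper open.
Joint ranges: [-178.18, 178.18], [-50.72, 133.34], [12.68, 142.11], [-81.47, 261.47], [9.98, 163.14], [-165.26, 165.26]. Speed limits (degrees/s): [136.94, 136.94, 180, 180, 180, 180].

## Interface

Orientations are given as a 3x3 rotation matrix whose columns are the frame's x, y, z axes.
In Python, from rig import env, cams, order gives the robot as it stands.
- The arm moves only by the tool step_arm, never from a script. Its argument "steps" is a list of rows, each an object with "xyz": the shift along the tool's x, y, z normalised to -1 to 1, where 1 is 0.04 m, a list of three; "turn": the turn, a rotation vector about the tool's x, y, z normalised to -1 to 1, where 1 is 0.08 rad, a list of three; "gripper": the gripper command: -1 is shut, 1 is fully open, values between are in proportion. A call has 1 to 20 rows; each row shifts and turns the commanded pose from where the row before left it, along the tool's axes as they then stand; what a row does not reach is not made up. A row lasts 1/12 s, in which the tool goes at most 41.7 mm and 7.16 degrees, less where a joint would pass 70% of its speed; a pose out of reach is approached as far as the arm can. A call with a number of a shift or a turn outside -1 to 1 is refused whole. A call with a gripper value outside its range is refused whole. The fingers move at their own pace and stop on an object; "squeeze" is the grip in N (left out, the last holds). Time passes only in rows, so rows that do not move let the fingers close. It gives the time, the measured TCP pose, the force and the opening at its end, in the units of the state.
- env.observe(): the state, without advancing time (a new reading comes with each control period).
- cams.get_image(name): name is "side" or "top"; returns (picture, depth): 420x560x3 uint8, red, green, blue; 420x560 float32, m along the optical axis (not along the pixel's ray), 0 where there is no reading.
- cams.camera_info(name): a dict with "fx", "fy", "cx", "cy" (pixels), "k1" (the pictures are not rectified: a ray, as slopes to the right and down, at radius r is drawn at 1 + k1 r^2 times it, then the intrinsics apply), "extrinsics" (4x4, takes a point from camera to world coordinates). Camera axes: x right, y down, z forward; pixel columns grow to the right and rows downward; lengths in m; the calibration is good to about 2 mm. A picture is of the moment at which its call begins. camera_info takes no time and is no camera call.
- order.close_job(): hands the job in, once; it reports no verdict.
The state is a dict: "time_s": time; "q": joint angles; "qvel": joint speeds; "joint_efforts": joint torques, N m; "position": TCP position; "tool_rot": TCP orientation; "ft_force": force on the tool from outside, world axes, zero at the start; "wrist_torque": the same for the moment, N m; "grip_width": finger opening in m.
Only numpy, scipy, OpenCV 4.12 (cv2) and the standard library are available. Lean on these libraries where they do the work, as an engineer would, in place of code of your own. Each camera call takes 0.05 s, during which the arm holds its last target. There are 200 camera calls.

## Working session

There is one attempt and no reset: what is moved stays moved. The work goes in short steps, Python scripts to look and compute and a tool call to move; the robot and the scene stay as the last step left them, time stands still between calls to the robot, and variables do not carry over. Pictures are saved under pics/ and viewed, about 8 in all and at most 12, crops included, and the job is handed in when it is done.

Besides the shell and the picture viewer there is one more tool, called after "Call:" by a JSON object that holds its "fn" and its "kwargs". step_arm: Moves the arm, as the interface text tells. Scaled input: -1 to 1 covers 0.04 m each way for a shift and 0.08 rad each way for a turn. Its arguments: {"type":"object","properties":{"steps":{"type":"array"},"squeeze":{"type":"number"}},"required":["steps"]}

```bash
ls; mkdir -p pics; cat > h.py <<'E'
import numpy as np, cv2
from rig import env, cams, order
def shot(name,tag=None):
    im,d=cams.get_image(name)
    np.savez(f'{name}.npz',im=im,d=d)
    if tag: cv2.imwrite(f'pics/{tag}.png',im[:,:,::-1])
    return im,d
def world(name,u,v,d):
    u=np.asarray(u,float);v=np.asarray(v,float);d=np.asarray(d,float)
    c=cams.camera_info(name);k=c['k1']
    a=(u-c['cx'])/c['fx'];b=(v-c['cy'])/c['fy']
    x,y=a.copy(),b.copy()
    for _ in range(20):
        s=1+k*(x*x+y*y);x=a/s;y=b/s
    P=np.stack([x*d,y*d,d,np.ones_like(d)],-1)
    return (P@np.array(c['extrinsics']).T)[...,:3]
def cloud(name,d):
    v,u=np.mgrid[0:d.shape[0],0:d.shape[1]]
    return world(name,u,v,d)
E
python3 - <<'E'
from h import *
for n in('top','side'):
    im,d=shot(n,n+'0'); c=cams.camera_info(n); print(n,c['fx'],c['k1'],np.round(c['extrinsics'],3).tolist())
print(env.observe())
E
```

```text
pics
top 511.1525978761727 -0.19546758881412857 [[0.024, -0.996, 0.088, 0.441], [-0.999, -0.026, -0.019, -0.115], [0.021, -0.088, -0.996, 1.579], [0.0, 0.0, 0.0, 1.0]]
side 447.053302069265 0.02931254394254209 [[0.979, -0.089, 0.185, 0.365], [-0.204, -0.481, 0.853, -1.181], [0.013, -0.872, -0.489, 0.644], [0.0, 0.0, 0.0, 1.0]]
{'time_s': 0.1, 'q': array([-7.54181691e+01,  2.18370452e+01,  7.43775585e+01, -7.37046251e-05,
        8.38573294e+01, -1.23365276e+01]), 'qvel': array([-0.0056612 , -0.02340529, -0.26862047,  0.02689738,  0.0343614 ,
        0.15759857]), 'joint_efforts': array([ 4.04175458e-03, -4.49217331e+01, -2.31656474e+01, -9.09432879e-05,
        3.64495005e-03, -1.62019145e-06]), 'position': array([ 0.24892977, -0.49019144,  0.24979108]), 'tool_rot': array([[ 4.52720362e-01, -8.91652496e-01, -3.17318277e-04],
       [-8.91651708e-01, -4.52720395e-01,  1.21470904e-03],
       [-1.22675480e-03, -2.66986131e-04, -9.99999212e-01]]), 'ft_force': array([ 0.13730112,  0.87373974, -0.43744583]), 'wrist_torque': array([ 0.01447468, -0.04869859, -0.0208771 ]), 'grip_width': 0.08523882069192978}
```

View pics/top0.png

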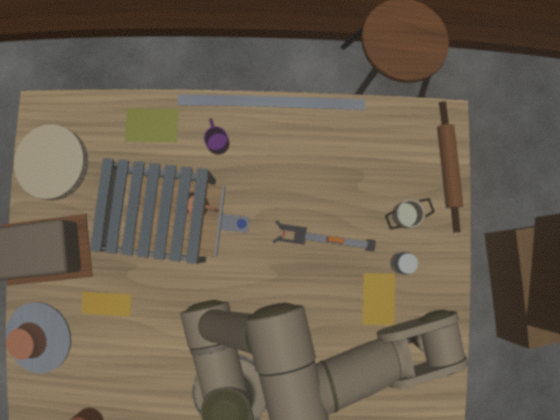

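View pics/side0.png

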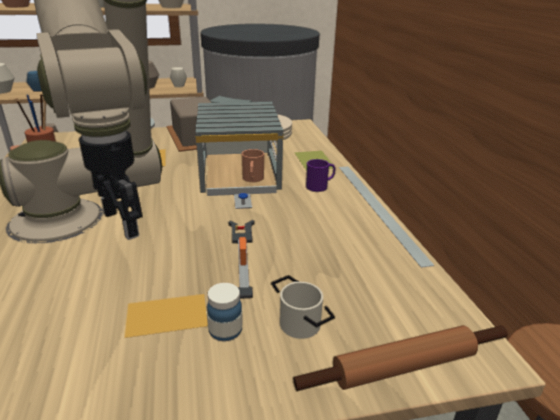

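The top picture shows the cabinet with its slats at (150,212), its front facing right (world -y). The blue-capped pin is at (241,224), and the hook has its head at (291,234), orange grip at (336,240) and tail at (371,245). The terracotta mug at (198,203) is inside the cabinet and is the one meant; the purple mug at (217,140) is the look-alike. The jar is at (405,263) and the pot at (408,213). Next I measure these.

```bash
cat > m.py <<'E'
from h import *
import sys
def blob(name,hl,hh,s,v,roi,z=None):
    f=np.load(name+'.npz');im,d=f['im'],f['d']
    hsv=cv2.cvtColor(im,cv2.COLOR_RGB2HSV);W=cloud(name,d)
    m=(hsv[...,0]>=hl)&(hsv[...,0]<=hh)&(hsv[...,1]>=s)&(hsv[...,2]>=v)&(d>0)
    r=np.zeros_like(m);r[roi[1]:roi[3],roi[0]:roi[2]]=1;m&=r
    if z: m&=(W[...,2]>z[0])&(W[...,2]<z[1])
    return W[m],np.argwhere(m)[:,::-1]
def rep(t,P,px):
    if len(P)<4: print(t,len(P));return
    xy=P[:,:2];c=xy.mean(0);r=cv2.minAreaRect(xy.astype(np.float32))
    print(t,len(P),'px',px.mean(0).round(1),'med',np.median(P,0).round(4),'zr',np.percentile(P[:,2],[5,95]).round(3),'rect',np.round(r[0],4),np.round(r[1],4),round(r[2],1))
E
python3 - <<'E'
from m import *
rep('cap top',*blob('top',105,130,100,60,(228,212,255,236)))
rep('cap side',*blob('side',105,130,100,60,(232,190,255,210)))
rep('grip top',*blob('top',3,14,150,120,(322,230,350,250)))
rep('grip side',*blob('side',3,14,150,120,(235,234,252,264)))
rep('slats',*blob('top',0,180,0,0,(85,150,215,270),(.18,.23)))
rep('hook low',*blob('top',0,180,0,0,(268,215,385,258),(.006,.03)))
rep('board top',*blob('top',0,180,0,0,(212,180,228,260),(.012,.05)))
rep('tongue',*blob('top',0,180,0,0,(222,205,252,245),(.004,.014)))
f=np.load('top.npz');im,d=f['im'],f['d'];W=cloud('top',d)
print('table z',W[200:215,270:330,2].mean().round(4), W[270:280,300:340,2].mean().round(4))
big=cv2.resize(im[165:275,190:390],None,fx=4,fy=4,interpolation=cv2.INTER_CUBIC)
cv2.imwrite('pics/crop1.png',np.clip(big*1.6,0,255).astype('uint8')[:,:,::-1])
E
```

```text
cap top 50 px [241.2 223.2] med [ 0.5218 -0.0204  0.0393] zr [0.033 0.043] rect [ 0.5204 -0.022 ] [0.0215 0.0215] 1.8
cap side 41 px [242.7 195.3] med [ 0.5209 -0.0251  0.0353] zr [0.032 0.037] rect [ 0.5218 -0.0213] [0.0223 0.033 ] 17.7
grip top 53 px [334.8 239.3] med [ 0.4796 -0.3026  0.0619] zr [0.056 0.067] rect [ 0.4789 -0.3021] [0.0434 0.0107] 83.2
grip side 78 px [242.4 243.2] med [ 0.4793 -0.3108  0.0593] zr [0.055 0.061] rect [ 0.479  -0.3061] [0.0494 0.0142] 81.7
slats 7488 px [149.2 210.4] med [0.5401 0.2228 0.2006] zr [0.195 0.206] rect [0.5431 0.2259] [0.303  0.2619] 84.8
hook low 1002 px [320.8 236.9] med [ 0.4823 -0.2407  0.0111] zr [0.006 0.018] rect [ 0.49   -0.2828] [0.1298 0.3607] 1.4
board top 645 px [216.5 214.6] med [0.5493 0.0564 0.0266] zr [0.018 0.034] rect [0.5374 0.051 ] [0.2341 0.0386] 2.0
tongue 380 px [234.7 222.9] med [0.5257 0.0047 0.0075] zr [0.004 0.012] rect [ 0.5187 -0.0044] [0.1205 0.0898] 1.6
table z 0.0019 0.0038
```

View pics/crop1.png

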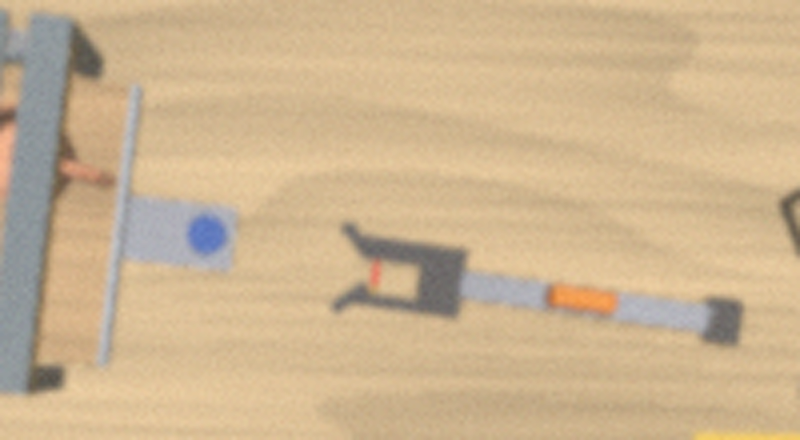

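The crop confirms the hook: mouth and red latch at (375,273), grip at (583,298), tail at (722,320). Blue cap on the tongue is at (207,233). Now I fit the hook axis and work out the first move.

```bash
cat >> m.py <<'E'
def hookfit(show=True):
    f=np.load('top.npz');im,d=f['im'],f['d']
    g,px=blob('top',3,14,150,120,(200,200,400,270)); 
    return g,px
E
python3 - <<'E'
from m import *
f=np.load('top.npz');im=f['im'];hsv=cv2.cvtColor(im,cv2.COLOR_RGB2HSV);d=f['d']
# bar: low saturation grey; project on plane z=0.012
m=np.zeros(d.shape,bool);m[220:255,268:382]=1
m&=(hsv[...,1]<75)
n,l,st,ce=cv2.connectedComponentsWithStats(m.astype('uint8'))
print(st[1:][st[1:,4]>15],hsv[238,312],hsv[232,290],hsv[215,300])
def plane(name,uv,z):
    uv=np.asarray(uv,float);a=world(name,uv[:,0],uv[:,1],np.full(len(uv),.5));b=world(name,uv[:,0],uv[:,1],np.full(len(uv),1.5))
    t=(z-a[:,2])/(b[:,2]-a[:,2]);return a+(b-a)*t[:,None]
P=plane('top',np.argwhere(m)[:,::-1],.012)[:,:2]
# bar region only, -y between -0.36..-0.2
c=np.array([.479,-.304]);th=np.radians(83)
for it in range(5):
    a=np.array([np.cos(th),np.sin(th)]);nrm=np.array([-a[1],a[0]])
    s=(P-c)@a;t=(P-c)@nrm
    k=(abs(t)<.045)&(s>-.15)&(s<.21)
    bins=np.arange(-.13,.19,.01);pts=[]
    for b in bins:
        q=k&(s>=b)&(s<b+.01)
        if q.sum()>3: pts.append((b+.005,(t[q].min()+t[q].max())/2,t[q].max()-t[q].min()))
    pts=np.array(pts);bar=(pts[:,2]<.034)
    co=np.polyfit(pts[bar,0],pts[bar,1],1);th+=np.arctan(co[0]);c=c+nrm*co[1]
print(pts.round(4).tolist());print('th',np.degrees(th),'c',c,'s range',s[k].min(),s[k].max())
for n,ppx in(('jar',(405,263)),('pot',(408,213)),('mug',(198,203))):
    print(n,W if False else cloud('top',d)[ppx[1],ppx[0]].round(3))
R=env.observe()['tool_rot'];print((R.T@(np.array([.479,-.304,.12])-env.observe()['position'])/.04).round(2))
E
```

```text
[[ 272  220  104   32 1035]] [114  11 114] [ 19  82 130] [ 18  80 131]
[[-0.125, -0.003, 0.038], [-0.115, -0.0035, 0.0353], [-0.105, -0.0025, 0.0349], [-0.095, -0.0012, 0.028], [-0.085, -0.0027, 0.0279], [-0.075, -0.003, 0.0257], [-0.065, -0.003, 0.0275], [-0.055, -0.0033, 0.0261], [-0.045, -0.0032, 0.0275], [-0.035, -0.0037, 0.0257], [-0.025, 0.0084, 0.0039], [-0.015, 0.0083, 0.0065], [-0.005, 0.0078, 0.0039], [0.005, 0.0078, 0.0057], [0.015, 0.0075, 0.0035], [0.025, -0.0035, 0.0287], [0.035, -0.0026, 0.0278], [0.045, -0.0036, 0.0286], [0.055, -0.003, 0.0282], [0.065, -0.0039, 0.0282], [0.075, -0.0031, 0.0282], [0.085, -0.0041, 0.0525], [0.095, -0.0046, 0.056], [0.105, -0.0037, 0.056], [0.115, -0.0036, 0.0538], [0.125, -0.0039, 0.0568], [0.135, -0.0039, 0.0594], [0.145, -0.0031, 0.0586], [0.155, -0.004, 0.0586], [0.165, -0.0047, 0.0564], [0.175, -0.0042, 0.0715], [0.185, -0.0037, 0.0715]]
th 83.58206178665623 c [ 0.47589749 -0.3036191 ] s range -0.13238532634261826 0.2002696892283252
jar [ 0.413 -0.505  0.104]
pot [ 0.568 -0.54   0.003]
mug [0.564 0.088 0.204]
[-1.54 -7.24  3.25]
```

Call:
{"fn": "step_arm", "kwargs": {"steps": [{"xyz": [-0.154,-0.724,0.325],"turn": [0,0,0],"gripper": 1},{"xyz": [-0.154,-0.724,0.325],"turn": [0,0,0],"gripper": 1},{"xyz": [-0.154,-0.724,0.325],"turn": [0,0,0],"gripper": 1},{"xyz": [-0.154,-0.724,0.325],"turn": [0,0,0],"gripper": 1},{"xyz": [-0.154,-0.724,0.325],"turn": [0,0,0],"gripper": 1},{"xyz": [-0.154,-0.724,0.325],"turn": [0,0,0],"gripper": 1},{"xyz": [-0.154,-0.724,0.325],"turn": [0,0,0],"gripper": 1},{"xyz": [-0.154,-0.724,0.325],"turn": [0,0,0],"gripper": 1},{"xyz": [-0.154,-0.724,0.325],"turn": [0,0,0],"gripper": 1},{"xyz": [-0.154,-0.724,0.325],"turn": [0,0,0],"gripper": 1}]}}

```text
time_s: 0.93
position: [0.4802, -0.3032, 0.1194]
tool_rot: [[0.453, -0.892, -0.0], [-0.892, -0.453, 0.0], [-0.001, 0.0, -1.0]]
ft_force: [1.1, -0.8, -1.0]
grip_width: 0.0853
```

Call:
{"fn": "step_arm", "kwargs": {"steps": [{"xyz": [0,0,0],"turn": [0,0,-0.949],"gripper": 1},{"xyz": [0,0,0],"turn": [0,0,-0.949],"gripper": 1},{"xyz": [0,0,0],"turn": [0,0,-0.949],"gripper": 1},{"xyz": [0,0,0],"turn": [0,0,-0.949],"gripper": 1},{"xyz": [0,0,0],"turn": [0,0,-0.949],"gripper": 1},{"xyz": [0,0,0],"turn": [0,0,-0.949],"gripper": 1},{"xyz": [0,0,0],"turn": [0,0,-0.949],"gripper": 1},{"xyz": [0,0,0],"turn": [0,0,-0.949],"gripper": 1},{"xyz": [0,0,0],"turn": [0,0,-0.949],"gripper": 1},{"xyz": [0,0,0],"turn": [0,0,-0.949],"gripper": 1},{"xyz": [0,0,0],"turn": [0,0,-0.949],"gripper": 1},{"xyz": [0,0,0],"turn": [0,0,-0.949],"gripper": 1},{"xyz": [0,0,0],"turn": [0,0,-0.949],"gripper": 1},{"xyz": [0,0,0],"turn": [0,0,0],"gripper": 1},{"xyz": [0,0,0],"turn": [0,0,0],"gripper": 1},{"xyz": [0,0,0],"turn": [0,0,0],"gripper": 1}]}}

```text
time_s: 2.27
position: [0.4793, -0.3043, 0.1202]
tool_rot: [[0.993, -0.116, -0.0], [-0.116, -0.993, 0.0], [-0.0, -0.0, -1.0]]
ft_force: [-0.2, 0.8, -0.2]
grip_width: 0.0854
```

Call:
{"fn": "step_arm", "kwargs": {"steps": [{"xyz": [0,0,0.48],"turn": [0,0,0],"gripper": 1},{"xyz": [0,0,0.48],"turn": [0,0,0],"gripper": 1},{"xyz": [0,0,0.48],"turn": [0,0,0],"gripper": 1},{"xyz": [0,0,0.48],"turn": [0,0,0],"gripper": 1},{"xyz": [0,0,0],"turn": [0,0,0],"gripper": -1},{"xyz": [0,0,0],"turn": [0,0,0],"gripper": -1},{"xyz": [0,0,0],"turn": [0,0,0],"gripper": -1},{"xyz": [0,0,0],"turn": [0,0,0],"gripper": -1},{"xyz": [0,0,0],"turn": [0,0,0],"gripper": -1},{"xyz": [0,0,0],"turn": [0,0,0],"gripper": -1},{"xyz": [0,0,0],"turn": [0,0,0],"gripper": -1},{"xyz": [0,0,0],"turn": [0,0,0],"gripper": -1},{"xyz": [0,0,0],"turn": [0,0,0],"gripper": -1},{"xyz": [0,0,0],"turn": [0,0,0],"gripper": -1}], "squeeze": 70}}

```text
time_s: 3.43
position: [0.4797, -0.3047, 0.0445]
tool_rot: [[0.993, -0.114, 0.001], [-0.114, -0.993, -0.001], [0.001, 0.001, -1.0]]
ft_force: [1.0, 1.0, 6.8]
grip_width: 0.0151
```

Call:
{"fn": "step_arm", "kwargs": {"steps": [{"xyz": [0,0,-0.11],"turn": [0,0,0],"gripper": -1},{"xyz": [0,0,-0.11],"turn": [0,0,0],"gripper": -1},{"xyz": [0,0,0],"turn": [0.22,0,-0.15],"gripper": -1},{"xyz": [0,0,0],"turn": [0.22,0,-0.15],"gripper": -1},{"xyz": [0,0,0],"turn": [0,0,0],"gripper": -1},{"xyz": [0,0,0],"turn": [0,0,0],"gripper": -1},{"xyz": [0,0,0],"turn": [0,0,0],"gripper": -1}]}}

```text
time_s: 4.02
position: [0.4792, -0.3042, 0.0522]
tool_rot: [[0.996, -0.09, 0.003], [-0.09, -0.995, 0.035], [-0.0, -0.035, -0.999]]
ft_force: [0.7, -0.0, -6.0]
grip_width: 0.0152
```

```bash
python3 - <<'E'
from m import *
for n in('top','side'): shot(n)
a=np.load('top.npz')['im'][195:265,215:395];b=np.load('side.npz')['im'][170:310,180:320]
A=cv2.resize(a,(720,280),interpolation=cv2.INTER_CUBIC);B=cv2.resize(b,(300,300),interpolation=cv2.INTER_CUBIC)
o=np.zeros((600,720,3),'uint8');o[:280]=A;o[290:590,:300]=B
cv2.imwrite('pics/lift.png',np.clip(o*1.5,0,255).astype('uint8')[:,:,::-1])
o=env.observe();print(o['position'],o['tool_rot'].round(4),o['ft_force'],o['grip_width'],o['time_s'])
E
```

```text
[ 0.47924045 -0.30418096  0.05222746] [[ 9.959e-01 -9.000e-02  3.200e-03]
 [-9.000e-02 -9.953e-01  3.500e-02]
 [ 1.000e-04 -3.520e-02 -9.994e-01]] [-0.46746553  0.07564923 -5.3267934 ] 0.015246841686822898 4.1167
```

View pics/lift.png

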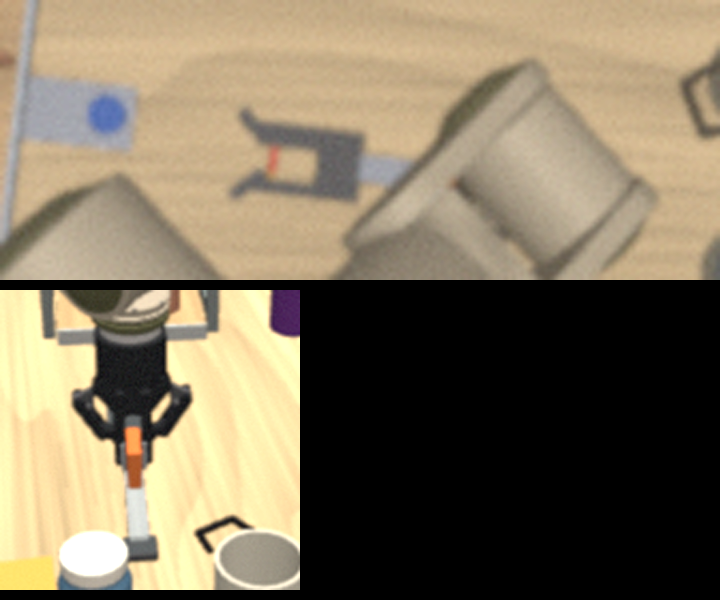

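Held: the grip width is 15 mm and the weight shows on the wrist. The head is clear at crop (310,160) and the cap is at (107,114). Hook heading of 84.8° matches the cabinet's, and the pin is about 16 mm to the hook's right. Now I shift sideways and go partway forward.

Call:
{"fn": "step_arm", "kwargs": {"steps": [{"xyz": [0.2,0,0],"turn": [0,0,0],"gripper": -1},{"xyz": [0.2,0,0],"turn": [0,0,0],"gripper": -1},{"xyz": [0,-0.4,0.014],"turn": [0,0,0],"gripper": -1},{"xyz": [0,-0.4,0.014],"turn": [0,0,0],"gripper": -1},{"xyz": [0,-0.4,0.014],"turn": [0,0,0],"gripper": -1},{"xyz": [0,-0.4,0.014],"turn": [0,0,0],"gripper": -1},{"xyz": [0,0,0],"turn": [0,0,0],"gripper": -1},{"xyz": [0,0,0],"turn": [0,0,0],"gripper": -1},{"xyz": [0,0,0],"turn": [0,0,0],"gripper": -1}]}}

```text
time_s: 4.87
position: [0.5013, -0.2417, 0.0526]
tool_rot: [[0.996, -0.089, 0.004], [-0.089, -0.995, 0.034], [0.001, -0.035, -0.999]]
ft_force: [0.0, 0.3, -5.3]
grip_width: 0.0148
```

```bash
python3 - <<'E'
from m import *
for n in('top','side'): shot(n)
im=np.load('top.npz')['im'];a=im[205:250,215:345];b=np.load('side.npz')['im'][170:290,180:330]
A=cv2.resize(a,(780,270),interpolation=cv2.INTER_CUBIC);B=cv2.resize(b,(400,320),interpolation=cv2.INTER_CUBIC)
o=np.zeros((600,780,3),'uint8');o[:270]=A;o[275:595,:400]=B
cv2.imwrite('pics/near.png',np.clip(o*1.5,0,255).astype('uint8')[:,:,::-1])
o=env.observe();print(o['position'],o['tool_rot'].round(4),o['ft_force'],o['time_s'])
# head lateral profile: dark pixels projected onto z=.02
hsv=cv2.cvtColor(im,cv2.COLOR_RGB2HSV)
m=np.zeros(im.shape[:2],bool);m[205:250,250:345]=1
m&=(hsv[...,1]<75)
uv=np.argwhere(m)[:,::-1]
P0=world('top',uv[:,0],uv[:,1],np.full(len(uv),.5));P1=world('top',uv[:,0],uv[:,1],np.full(len(uv),1.5))
P=(P0+(P1-P0)*((.024-P0[:,2])/(P1[:,2]-P0[:,2]))[:,None])[:,:2]
ax=-o['tool_rot'][:2,1];ax/=np.linalg.norm(ax);nr=np.array([-ax[1],ax[0]])
rel=P-o['position'][:2];s=rel@ax;t=rel@nr
for b0 in np.arange(.05,.2,.01):
    q=(s>=b0)&(s<b0+.01)&(abs(t)<.05)
    if q.sum()>3: print(round(b0+.005,3),t[q].min().round(4),t[q].max().round(4),((t[q].min()+t[q].max())/2).round(4))
pin=np.array([.521,-.0215])-o['position'][:2];print('pin',pin@ax,pin@nr)
c,px=blob('top',105,130,100,60,(228,205,255,240));rep('cap',c,px)
E
```

```text
[ 0.50109654 -0.24231427  0.05243522] [[ 9.959e-01 -9.010e-02  3.900e-03]
 [-9.020e-02 -9.953e-01  3.460e-02]
 [ 7.000e-04 -3.480e-02 -9.994e-01]] [-0.41245084 -0.41830518 -5.44046815] 4.9667
0.055 -0.0184 0.0499 0.0158
0.065 -0.0136 0.0479 0.0172
0.075 -0.0129 0.049 0.018
0.085 -0.0263 0.0497 0.0117
0.095 -0.0283 0.0477 0.0097
0.105 -0.0279 0.0306 0.0014
0.115 -0.0269 0.0294 0.0013
0.125 -0.0285 0.0334 0.0025
0.135 -0.0274 0.0338 0.0032
0.145 -0.0264 0.0318 0.0027
0.155 -0.0283 0.0393 0.0055
0.165 -0.0269 0.0289 0.001
0.175 -0.0342 0.0364 0.0011
0.185 -0.0339 0.0371 0.0016
0.195 -0.0227 -0.0136 -0.0181
pin 0.22170945585459537 8.664223268889729e-05
cap 50 px [241.2 223.2] med [ 0.5216 -0.0205  0.0386] zr [0.032 0.044] rect [ 0.5202 -0.022 ] [0.0216 0.0213] 1.2
```

View pics/near.png

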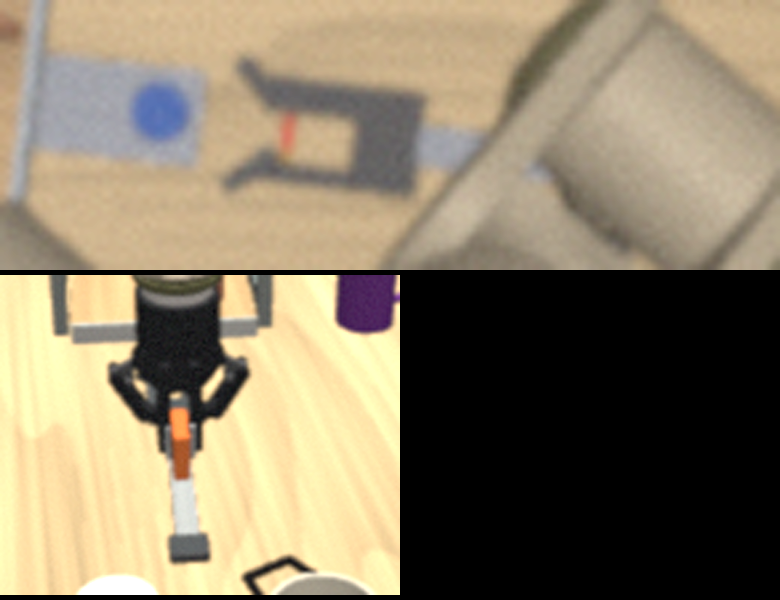

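The near picture shows the mouth with its lips at crop (240,62) and (230,185), and the cap at (160,110) centred between them to about 1.5 mm. Next I go 50 mm on, until the pin stands in the throat.

Call:
{"fn": "step_arm", "kwargs": {"steps": [{"xyz": [0.04,-0.25,0.009],"turn": [0,0,0],"gripper": -1},{"xyz": [0,-0.25,0.009],"turn": [0,0,0],"gripper": -1},{"xyz": [0,-0.25,0.009],"turn": [0,0,0],"gripper": -1},{"xyz": [0,-0.2,0.007],"turn": [0,0,0],"gripper": -1},{"xyz": [0,-0.15,0.005],"turn": [0,0,0],"gripper": -1},{"xyz": [0,-0.15,0.005],"turn": [0,0,0],"gripper": -1},{"xyz": [0,0,0],"turn": [0,0,0],"gripper": -1},{"xyz": [0,0,0],"turn": [0,0,0],"gripper": -1},{"xyz": [0,0,0],"turn": [0,0,0],"gripper": -1}]}}

```text
time_s: 5.72
position: [0.5072, -0.1926, 0.0524]
tool_rot: [[0.996, -0.09, 0.004], [-0.09, -0.995, 0.035], [0.001, -0.035, -0.999]]
ft_force: [-0.1, 0.3, -4.9]
grip_width: 0.0152
```

```bash
python3 - <<'E'
from m import *
for n in('top','side'): im,d=shot(n)
o=env.observe();print(o['position'],o['tool_rot'].round(4)[:,1],o['ft_force'],o['time_s'])
c,px=blob('top',105,130,100,60,(200,195,265,245));rep('cap',c,px)
W=cloud('top',np.load('top.npz')['d']);q=(W[...,1]>.0)&(W[...,0]>.35)&(W[...,2]>.24)
print('arm above y>0:',q.sum(), W[q].min(0) if q.any() else '')
im=np.load('top.npz')['im'][160:260,180:340]
cv2.imwrite('pics/throat.png',np.clip(cv2.resize(im,(800,500),interpolation=cv2.INTER_CUBIC)*1.5,0,255).astype('uint8')[:,:,::-1])
E
```

```text
[ 0.50713506 -0.19274284  0.05234926] [-0.0903 -0.9953 -0.035 ] [-0.50729477  0.41511603 -5.00370416] 5.8167
cap 52 px [241.1 223.1] med [ 0.5217 -0.0205  0.0382] zr [0.033 0.043] rect [ 0.5219 -0.0203] [0.0247 0.0184] 1.3
arm above y>0: 2132 [3.50001412e-01 3.70160914e-05 5.70613209e-01]
```

View pics/throat.png

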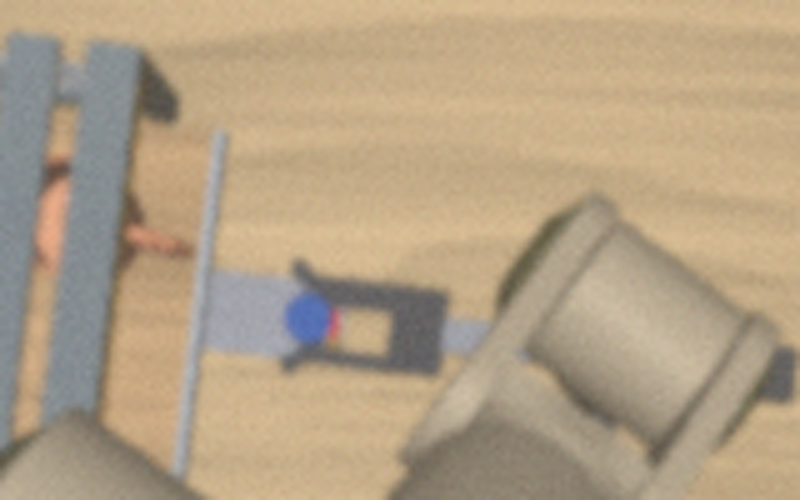

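The pin is in the throat: cap at (308,318) between the lips, red latch just behind it. Bottoming out is at least 45 mm away, so I push 36 mm slowly.

Call:
{"fn": "step_arm", "kwargs": {"steps": [{"xyz": [0,-0.075,0.0026],"turn": [0,0,0],"gripper": -1},{"xyz": [0,-0.075,0.0026],"turn": [0,0,0],"gripper": -1},{"xyz": [0,-0.075,0.0026],"turn": [0,0,0],"gripper": -1},{"xyz": [0,-0.075,0.0026],"turn": [0,0,0],"gripper": -1},{"xyz": [0,-0.075,0.0026],"turn": [0,0,0],"gripper": -1},{"xyz": [0,-0.075,0.0026],"turn": [0,0,0],"gripper": -1}]}}

```text
time_s: 6.32
position: [0.5088, -0.1743, 0.0524]
tool_rot: [[0.996, -0.09, 0.004], [-0.09, -0.995, 0.035], [0.001, -0.035, -0.999]]
ft_force: [-0.1, -3.5, -4.7]
grip_width: 0.0153
```

Call:
{"fn": "step_arm", "kwargs": {"steps": [{"xyz": [0,-0.075,0.0026],"turn": [0,0,0],"gripper": -1},{"xyz": [0,-0.075,0.0026],"turn": [0,0,0],"gripper": -1},{"xyz": [0,-0.075,0.0026],"turn": [0,0,0],"gripper": -1},{"xyz": [0,-0.075,0.0026],"turn": [0,0,0],"gripper": -1},{"xyz": [0,-0.075,0.0026],"turn": [0,0,0],"gripper": -1},{"xyz": [0,-0.075,0.0026],"turn": [0,0,0],"gripper": -1},{"xyz": [0,0,0],"turn": [0,0,0],"gripper": -1}]}}

```text
time_s: 6.9
position: [0.5103, -0.1556, 0.0523]
tool_rot: [[0.996, -0.09, 0.003], [-0.09, -0.995, 0.036], [0.0, -0.036, -0.999]]
ft_force: [0.5, -0.8, -4.9]
grip_width: 0.015
```

```bash
cat > c.py <<'E'
from m import *
def cap():
    shot('top');o=env.observe();c,px=blob('top',105,130,100,60,(150,185,300,250));rep('cap',c,px)
    R=o['tool_rot'];ax=-R[:2,1];ax/=np.linalg.norm(ax)
    f=np.load('top.npz')['im']
    # cap centre via pixel centroid at z=.038
    u,v=px.mean(0);p0=world('top',u,v,.5);p1=world('top',u,v,1.5);p=p0+(p1-p0)*((.038-p0[2])/(p1[2]-p0[2]))
    r=p[:2]-o['position'][:2]
    print('cap plane',p.round(4),'tcp',o['position'].round(4),'pin along',(r@ax).round(4),'lat',(r@np.array([-ax[1],ax[0]])).round(4),'F',o['ft_force'].round(1),'t',o['time_s'],'w',o['grip_width'])
E
python3 -c "
from c import *
cap()"
```

```text
cap 57 px [231.4 221.8] med [0.5244 0.0093 0.0363] zr [0.032 0.042] rect [0.5251 0.0095] [0.0219 0.0234] 46.0
cap plane [0.5246 0.0089 0.038 ] tcp [ 0.5102 -0.1558  0.0523] pin along 0.1653 lat 0.0005 F [-0.3 -0.5 -4.7] t 6.95 w 0.01497533091851111
```

The board is sliding back (pin moved 30 mm) at about 3.5 N. Bottoming is at least 33 mm off, so I continue.

Call:
{"fn": "step_arm", "kwargs": {"steps": [{"xyz": [0,-0.075,0.0026],"turn": [0,0,0],"gripper": -1},{"xyz": [0,-0.075,0.0026],"turn": [0,0,0],"gripper": -1},{"xyz": [0,-0.075,0.0026],"turn": [0,0,0],"gripper": -1},{"xyz": [0,-0.075,0.0026],"turn": [0,0,0],"gripper": -1},{"xyz": [0,-0.075,0.0026],"turn": [0,0,0],"gripper": -1}]}}

```text
time_s: 7.37
position: [0.5119, -0.1427, 0.0527]
tool_rot: [[0.996, -0.089, 0.004], [-0.089, -0.996, 0.032], [0.001, -0.032, -0.999]]
ft_force: [-2.8, -9.9, -3.9]
grip_width: 0.015
```

Call:
{"fn": "step_arm", "kwargs": {"steps": [{"xyz": [0,-0.075,0.0026],"turn": [0,0,0],"gripper": -1},{"xyz": [0,-0.075,0.0026],"turn": [0,0,0],"gripper": -1},{"xyz": [0,-0.075,0.0026],"turn": [0,0,0],"gripper": -1},{"xyz": [0,-0.075,0.0026],"turn": [0,0,0],"gripper": -1}]}}

```text
time_s: 7.7
position: [0.5119, -0.1297, 0.0521]
tool_rot: [[0.996, -0.088, 0.001], [-0.088, -0.995, 0.034], [-0.002, -0.034, -0.999]]
ft_force: [-4.2, -4.6, -4.7]
grip_width: 0.0156
```

```bash
python3 -c "
from c import *
cap()"
```

```text
cap 53 px [230.4 221.5] med [0.5265 0.0127 0.0382] zr [0.034 0.043] rect [0.5255 0.0116] [0.0213 0.0215] 0.5
cap plane [0.5256 0.0119 0.038 ] tcp [ 0.5117 -0.129   0.052 ] pin along 0.1415 lat -0.0014 F [-4.5 -2.5 -5.9] t 7.75 w 0.015245330546599607
```

The board is on the buffer, the latch is opening, and about 12 mm remain. I go on more finely.

Call:
{"fn": "step_arm", "kwargs": {"steps": [{"xyz": [0,-0.05,0.0017],"turn": [0,0,0],"gripper": -1},{"xyz": [0,-0.05,0.0017],"turn": [0,0,0],"gripper": -1},{"xyz": [0,-0.05,0.0017],"turn": [0,0,0],"gripper": -1},{"xyz": [0,-0.05,0.0017],"turn": [0,0,0],"gripper": -1}]}}

```text
time_s: 8.08
position: [0.5131, -0.1209, 0.0521]
tool_rot: [[0.996, -0.09, 0.003], [-0.09, -0.995, 0.036], [-0.001, -0.036, -0.999]]
ft_force: [1.5, 1.0, -4.9]
grip_width: 0.0152
```

Call:
{"fn": "step_arm", "kwargs": {"steps": [{"xyz": [0,-0.025,0.001],"turn": [0,0,0],"gripper": -1},{"xyz": [0,-0.025,0.001],"turn": [0,0,0],"gripper": -1}]}}

```text
time_s: 8.25
position: [0.5139, -0.1193, 0.0524]
tool_rot: [[0.996, -0.09, 0.004], [-0.09, -0.995, 0.035], [0.001, -0.035, -0.999]]
ft_force: [-0.5, -0.3, -4.9]
grip_width: 0.0152
```

```bash
python3 -c "
from c import *
cap()"
```

```text
cap 61 px [230.5 221.8] med [0.5242 0.0129 0.0375] zr [0.032 0.043] rect [0.5243 0.0102] [0.0247 0.0244] 2.0
cap plane [0.5248 0.0116 0.038 ] tcp [ 0.5138 -0.1193  0.0524] pin along 0.1313 lat 0.0009 F [ 0.   0.8 -4.8] t 8.3 w 0.015066392113339289
```

The force fell to zero at pin x≈131 mm, so the latch appears to have snapped. Now I press up to the floor in 1 mm rows.

Call:
{"fn": "step_arm", "kwargs": {"steps": [{"xyz": [0,-0.025,0.001],"turn": [0,0,0],"gripper": -1},{"xyz": [0,-0.025,0.001],"turn": [0,0,0],"gripper": -1}]}}

```text
time_s: 8.47
position: [0.514, -0.1176, 0.0524]
tool_rot: [[0.996, -0.09, 0.004], [-0.09, -0.995, 0.035], [0.001, -0.035, -0.999]]
ft_force: [0.1, -3.5, -3.6]
grip_width: 0.0153
```

Call:
{"fn": "step_arm", "kwargs": {"steps": [{"xyz": [0,-0.025,0.001],"turn": [0,0,0],"gripper": -1},{"xyz": [0,0,0],"turn": [0,0,0],"gripper": -1}]}}

```text
time_s: 8.63
position: [0.5142, -0.1175, 0.0527]
tool_rot: [[0.996, -0.089, 0.004], [-0.09, -0.995, 0.033], [0.002, -0.033, -0.999]]
ft_force: [-1.0, -4.6, -3.5]
grip_width: 0.0151
```

Call:
{"fn": "step_arm", "kwargs": {"steps": [{"xyz": [0,-0.025,0.001],"turn": [0,0,0],"gripper": -1},{"xyz": [0,0,0],"turn": [0,0,0],"gripper": -1}]}}

```text
time_s: 8.8
position: [0.5145, -0.1173, 0.0529]
tool_rot: [[0.996, -0.089, 0.005], [-0.089, -0.996, 0.031], [0.002, -0.032, -0.999]]
ft_force: [-3.6, -9.7, -1.6]
grip_width: 0.0152
```

Call:
{"fn": "step_arm", "kwargs": {"steps": [{"xyz": [0,-0.02,0.001],"turn": [0,0,0],"gripper": -1},{"xyz": [0,0,0],"turn": [0,0,0],"gripper": -1}]}}

```text
time_s: 8.97
position: [0.5146, -0.1172, 0.0531]
tool_rot: [[0.996, -0.089, 0.005], [-0.089, -0.996, 0.03], [0.003, -0.03, -1.0]]
ft_force: [-3.4, -13.5, -1.9]
grip_width: 0.0154
```

Call:
{"fn": "step_arm", "kwargs": {"steps": [{"xyz": [0,0,0],"turn": [0,0,0],"gripper": -1},{"xyz": [0,0,0],"turn": [0,0,0],"gripper": -1},{"xyz": [0,0,0],"turn": [0,0,0],"gripper": -1},{"xyz": [0,0,0],"turn": [0,0,0],"gripper": -1},{"xyz": [0,0,0],"turn": [0,0,0],"gripper": -1},{"xyz": [0,0,0],"turn": [0,0,0],"gripper": -1},{"xyz": [0,0,0],"turn": [0,0,0],"gripper": -1}]}}

```text
time_s: 9.55
position: [0.5146, -0.1173, 0.0531]
tool_rot: [[0.996, -0.089, 0.005], [-0.089, -0.996, 0.03], [0.002, -0.031, -1.0]]
ft_force: [-4.1, -12.1, -1.3]
grip_width: 0.0153
```

```bash
python3 - <<'E'
from c import *
cap()
im=np.load('top.npz')['im'][190:250,190:290]
cv2.imwrite('pics/home.png',np.clip(cv2.resize(im,(800,480),interpolation=cv2.INTER_CUBIC)*1.5,0,255).astype('uint8')[:,:,::-1])
E
```

```text
cap 60 px [230.5 221.8] med [0.5242 0.0117 0.0378] zr [0.033 0.043] rect [0.5248 0.0114] [0.0246 0.0243] 64.4
cap plane [0.5246 0.0114 0.038 ] tcp [ 0.5146 -0.1172  0.0531] pin along 0.1291 lat 0.0015 F [ -4.2 -12.3  -1.8] t 9.6 w 0.015262212707457671
```

View pics/home.png

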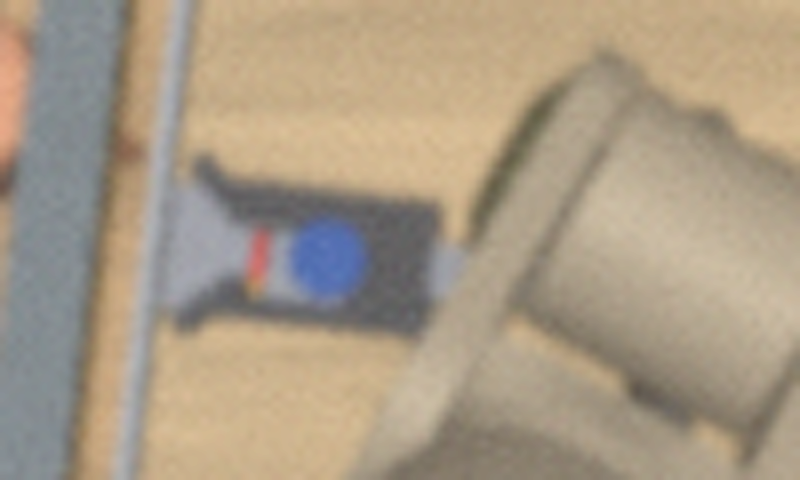

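The latch shows shut across the slot at (260,258) behind the pin's cap at (330,258). Pin x is 129 mm and the press of about 12 N was held. Now I pull, taking up the play first.

Call:
{"fn": "step_arm", "kwargs": {"steps": [{"xyz": [0,0.05,-0.0017],"turn": [0,0,0],"gripper": -1},{"xyz": [0,0.05,-0.0017],"turn": [0,0,0],"gripper": -1},{"xyz": [0,0.06,-0.002],"turn": [0,0,0],"gripper": -1},{"xyz": [0,0.06,-0.002],"turn": [0,0,0],"gripper": -1},{"xyz": [0,0.06,-0.002],"turn": [0,0,0],"gripper": -1},{"xyz": [0,0.06,-0.002],"turn": [0,0,0],"gripper": -1},{"xyz": [0,0.05,-0.0017],"turn": [0,0,0],"gripper": -1},{"xyz": [0,0.04,-0.0014],"turn": [0,0,0],"gripper": -1},{"xyz": [0,0.04,-0.0014],"turn": [0,0,0],"gripper": -1},{"xyz": [0,0.04,-0.0014],"turn": [0,0,0],"gripper": -1},{"xyz": [0,0.04,-0.0014],"turn": [0,0,0],"gripper": -1},{"xyz": [0,0.04,-0.0014],"turn": [0,0,0],"gripper": -1},{"xyz": [0,0.04,-0.0014],"turn": [0,0,0],"gripper": -1}]}}

```text
time_s: 10.68
position: [0.5117, -0.1397, 0.0522]
tool_rot: [[0.996, -0.09, 0.003], [-0.09, -0.995, 0.036], [0.0, -0.036, -0.999]]
ft_force: [1.1, 3.0, -5.8]
grip_width: 0.0147
```

```bash
python3 -c "
from c import *
cap()"
```

```text
cap 58 px [231.5 221.9] med [0.5242 0.0084 0.0382] zr [0.033 0.044] rect [0.5243 0.0085] [0.0247 0.022 ] 3.4
cap plane [0.5245 0.0085 0.038 ] tcp [ 0.5118 -0.1401  0.0523] pin along 0.1491 lat 0.0007 F [ 0.6  1.2 -4.5] t 10.7333 w 0.01551339911679865
```

The latch holds the pin at x≈148 mm and the board follows at 3 N. I continue pulling.

Call:
{"fn": "step_arm", "kwargs": {"steps": [{"xyz": [0,0.06,-0.0021],"turn": [0,0,0],"gripper": -1},{"xyz": [0,0.075,-0.0026],"turn": [0,0,0],"gripper": -1},{"xyz": [0,0.075,-0.0026],"turn": [0,0,0],"gripper": -1},{"xyz": [0,0.075,-0.0026],"turn": [0,0,0],"gripper": -1},{"xyz": [0,0.075,-0.0026],"turn": [0,0,0],"gripper": -1},{"xyz": [0,0.075,-0.0026],"turn": [0,0,0],"gripper": -1},{"xyz": [0,0.075,-0.0026],"turn": [0,0,0],"gripper": -1},{"xyz": [0,0.075,-0.0026],"turn": [0,0,0],"gripper": -1},{"xyz": [0,0.075,-0.0026],"turn": [0,0,0],"gripper": -1},{"xyz": [0,0.075,-0.0026],"turn": [0,0,0],"gripper": -1},{"xyz": [0,0.075,-0.0026],"turn": [0,0,0],"gripper": -1},{"xyz": [0,0.075,-0.0026],"turn": [0,0,0],"gripper": -1},{"xyz": [0,0.075,-0.0026],"turn": [0,0,0],"gripper": -1},{"xyz": [0,0.075,-0.0026],"turn": [0,0,0],"gripper": -1},{"xyz": [0,0.075,-0.0026],"turn": [0,0,0],"gripper": -1},{"xyz": [0,0.075,-0.0026],"turn": [0,0,0],"gripper": -1},{"xyz": [0,0.075,-0.0026],"turn": [0,0,0],"gripper": -1},{"xyz": [0,0.075,-0.0026],"turn": [0,0,0],"gripper": -1},{"xyz": [0,0.06,-0.0021],"turn": [0,0,0],"gripper": -1}]}}

```text
time_s: 12.32
position: [0.5068, -0.1959, 0.0523]
tool_rot: [[0.996, -0.09, 0.004], [-0.09, -0.995, 0.035], [0.0, -0.035, -0.999]]
ft_force: [0.2, 2.5, -5.1]
grip_width: 0.0151
```

Call:
{"fn": "step_arm", "kwargs": {"steps": [{"xyz": [0,0.05,-0.0017],"turn": [0,0,0],"gripper": -1},{"xyz": [0,0.05,-0.0017],"turn": [0,0,0],"gripper": -1},{"xyz": [0,0.05,-0.0017],"turn": [0,0,0],"gripper": -1}]}}

```text
time_s: 12.57
position: [0.5063, -0.2017, 0.0523]
tool_rot: [[0.996, -0.09, 0.004], [-0.09, -0.995, 0.035], [0.0, -0.035, -0.999]]
ft_force: [0.9, 2.2, -5.8]
grip_width: 0.0154
```

Call:
{"fn": "step_arm", "kwargs": {"steps": [{"xyz": [0,0.05,-0.0017],"turn": [0,0,0],"gripper": -1},{"xyz": [0,0.05,-0.0017],"turn": [0,0,0],"gripper": -1},{"xyz": [0,0.05,-0.0017],"turn": [0,0,0],"gripper": -1}]}}

```text
time_s: 12.82
position: [0.5057, -0.2077, 0.0523]
tool_rot: [[0.996, -0.09, 0.004], [-0.09, -0.995, 0.035], [0.0, -0.035, -0.999]]
ft_force: [-0.1, 2.5, -4.4]
grip_width: 0.015
```

```bash
python3 -c "
from c import *
cap()"
```

```text
cap 54 px [254.  224.5] med [ 0.5182 -0.0597  0.0381] zr [0.033 0.043] rect [ 0.5184 -0.0597] [0.0213 0.0239] 1.3
cap plane [ 0.5183 -0.0597  0.038 ] tcp [ 0.5058 -0.2081  0.0523] pin along 0.149 lat 0.0008 F [ 0.3  2.1 -5. ] t 12.8667 w 0.01538323663439606
```

Call:
{"fn": "step_arm", "kwargs": {"steps": [{"xyz": [0,0.05,-0.0017],"turn": [0,0,0],"gripper": -1},{"xyz": [0,0.05,-0.0017],"turn": [0,0,0],"gripper": -1},{"xyz": [0,0.05,-0.0017],"turn": [0,0,0],"gripper": -1},{"xyz": [0,0.05,-0.0017],"turn": [0,0,0],"gripper": -1},{"xyz": [0,0.05,-0.0017],"turn": [0,0,0],"gripper": -1},{"xyz": [0,0.05,-0.0017],"turn": [0,0,0],"gripper": -1},{"xyz": [0,0.05,-0.0017],"turn": [0,0,0],"gripper": -1},{"xyz": [0,0.05,-0.0017],"turn": [0,0,0],"gripper": -1},{"xyz": [0,0.05,-0.0017],"turn": [0,0,0],"gripper": -1},{"xyz": [0,0.05,-0.0017],"turn": [0,0,0],"gripper": -1},{"xyz": [0,0.05,-0.0017],"turn": [0,0,0],"gripper": -1},{"xyz": [0,0.05,-0.0017],"turn": [0,0,0],"gripper": -1}]}}

```text
time_s: 13.87
position: [0.5036, -0.2316, 0.0523]
tool_rot: [[0.996, -0.09, 0.004], [-0.09, -0.995, 0.035], [0.001, -0.035, -0.999]]
ft_force: [0.9, 2.5, -3.6]
grip_width: 0.0153
```

Call:
{"fn": "step_arm", "kwargs": {"steps": [{"xyz": [0,0.03,-0.001],"turn": [0,0,0],"gripper": -1},{"xyz": [0,0.03,-0.001],"turn": [0,0,0],"gripper": -1},{"xyz": [0,0.03,-0.001],"turn": [0,0,0],"gripper": -1}]}}

```text
time_s: 14.12
position: [0.5033, -0.2351, 0.0523]
tool_rot: [[0.996, -0.09, 0.004], [-0.09, -0.995, 0.035], [0.0, -0.035, -0.999]]
ft_force: [1.5, 2.7, -4.5]
grip_width: 0.0151
```

Call:
{"fn": "step_arm", "kwargs": {"steps": [{"xyz": [0,0.03,-0.001],"turn": [0,0,0],"gripper": -1},{"xyz": [0,0.03,-0.001],"turn": [0,0,0],"gripper": -1},{"xyz": [0,0.03,-0.001],"turn": [0,0,0],"gripper": -1},{"xyz": [0,0.03,-0.001],"turn": [0,0,0],"gripper": -1}]}}

```text
time_s: 14.45
position: [0.5028, -0.2399, 0.0522]
tool_rot: [[0.996, -0.09, 0.004], [-0.09, -0.995, 0.035], [0.0, -0.035, -0.999]]
ft_force: [0.3, 3.0, -4.2]
grip_width: 0.0152
```

Call:
{"fn": "step_arm", "kwargs": {"steps": [{"xyz": [0,0.03,-0.001],"turn": [0,0,0],"gripper": -1},{"xyz": [0,0.03,-0.001],"turn": [0,0,0],"gripper": -1},{"xyz": [0,0.03,-0.001],"turn": [0,0,0],"gripper": -1},{"xyz": [0,0.03,-0.001],"turn": [0,0,0],"gripper": -1}]}}

```text
time_s: 14.78
position: [0.5024, -0.2447, 0.0522]
tool_rot: [[0.996, -0.09, 0.004], [-0.09, -0.995, 0.035], [0.0, -0.035, -0.999]]
ft_force: [1.3, 2.8, -5.7]
grip_width: 0.0157
```

Call:
{"fn": "step_arm", "kwargs": {"steps": [{"xyz": [0,0.03,-0.001],"turn": [0,0,0],"gripper": -1},{"xyz": [0,0.03,-0.001],"turn": [0,0,0],"gripper": -1},{"xyz": [0,0.03,-0.001],"turn": [0,0,0],"gripper": -1},{"xyz": [0,0.03,-0.001],"turn": [0,0,0],"gripper": -1}]}}

```text
time_s: 15.12
position: [0.5019, -0.2495, 0.0522]
tool_rot: [[0.996, -0.09, 0.004], [-0.09, -0.995, 0.035], [0.0, -0.035, -0.999]]
ft_force: [0.4, 2.4, -5.3]
grip_width: 0.0149
```

Call:
{"fn": "step_arm", "kwargs": {"steps": [{"xyz": [0,0.03,-0.001],"turn": [0,0,0],"gripper": -1},{"xyz": [0,0.03,-0.001],"turn": [0,0,0],"gripper": -1},{"xyz": [0,0.03,-0.001],"turn": [0,0,0],"gripper": -1},{"xyz": [0,0.03,-0.001],"turn": [0,0,0],"gripper": -1}]}}

```text
time_s: 15.45
position: [0.501, -0.2515, 0.0514]
tool_rot: [[0.996, -0.091, 0.002], [-0.091, -0.995, 0.041], [-0.002, -0.041, -0.999]]
ft_force: [3.5, 17.8, -9.3]
grip_width: 0.0152
```

The front stop was reached at 17.8 N. I slacken the pull, hold, and lower the hook onto tongue and table.

Call:
{"fn": "step_arm", "kwargs": {"steps": [{"xyz": [0,-0.04,0.001],"turn": [0,0,0],"gripper": -1},{"xyz": [0,-0.04,0.001],"turn": [0,0,0],"gripper": -1},{"xyz": [0,0,0],"turn": [0,0,0],"gripper": -1},{"xyz": [0,0,0],"turn": [0,0,0],"gripper": -1},{"xyz": [0,0,0],"turn": [0,0,0],"gripper": -1},{"xyz": [0,0,0.03],"turn": [0,0,0],"gripper": -1},{"xyz": [0,0,0.03],"turn": [0,0,0],"gripper": -1},{"xyz": [0,0,0.025],"turn": [0,0,0],"gripper": -1},{"xyz": [0,0,0],"turn": [0,0,0],"gripper": -1},{"xyz": [0,0,0],"turn": [0,0,0],"gripper": -1}]}}

```text
time_s: 16.28
position: [0.5019, -0.2508, 0.0489]
tool_rot: [[0.996, -0.09, 0.004], [-0.09, -0.995, 0.035], [0.001, -0.035, -0.999]]
ft_force: [0.5, 4.3, -3.4]
grip_width: 0.0152
```

```bash
python3 -c "
from c import *
cap()"
```

```text
cap 56 px [268.4 226. ] med [ 0.5149 -0.1023  0.0381] zr [0.033 0.044] rect [ 0.5149 -0.1035] [0.0245 0.0212] 1.8
cap plane [ 0.5148 -0.1032  0.038 ] tcp [ 0.5019 -0.2508  0.0489] pin along 0.1481 lat 0.0003 F [ 0.4  5.3 -2.9] t 16.3333 w 0.015023108105717626
```

Pin cabinet x is about -0.330 (below -0.32) and it is still latched. I settle the last bit, release and lift away.

Call:
{"fn": "step_arm", "kwargs": {"steps": [{"xyz": [0,-0.025,0.015],"turn": [0,0,0],"gripper": -1},{"xyz": [0,0,0],"turn": [0,0,0],"gripper": -1},{"xyz": [0,0,0],"turn": [0,0,0],"gripper": -1}], "squeeze": 20}}

```text
time_s: 16.58
position: [0.502, -0.2504, 0.0485]
tool_rot: [[0.996, -0.09, 0.004], [-0.09, -0.995, 0.034], [0.001, -0.034, -0.999]]
ft_force: [-0.6, 0.0, -2.2]
grip_width: 0.0151
```

Call:
{"fn": "step_arm", "kwargs": {"steps": [{"xyz": [0,0,0],"turn": [0,0,0],"gripper": 0.2},{"xyz": [0,0,0],"turn": [0,0,0],"gripper": 0.2},{"xyz": [0,0,0],"turn": [0,0,0],"gripper": 0.2},{"xyz": [0,0,0],"turn": [0,0,0],"gripper": 0.2},{"xyz": [0,0,0],"turn": [0,0,0],"gripper": 0.2},{"xyz": [0,0,0],"turn": [0,0,0],"gripper": 0.2},{"xyz": [0,0,0],"turn": [0,0,0],"gripper": 0.2}]}}

```text
time_s: 17.17
position: [0.5019, -0.2498, 0.0483]
tool_rot: [[0.996, -0.09, 0.004], [-0.09, -0.995, 0.035], [0.0, -0.035, -0.999]]
ft_force: [-0.1, 0.6, 0.5]
grip_width: 0.0515
```

Open and free. I lift straight up and back away in -x so the view is clear.

Call:
{"fn": "step_arm", "kwargs": {"steps": [{"xyz": [0,0.007,-0.2],"turn": [0,0,0],"gripper": 0.2},{"xyz": [0,0.018,-0.5],"turn": [0,0,0],"gripper": 0.2},{"xyz": [0,0.018,-0.5],"turn": [0,0,0],"gripper": 0.2},{"xyz": [0,0.018,-0.5],"turn": [0,0,0],"gripper": 0.2},{"xyz": [0,0.025,-0.7],"turn": [0,0,0],"gripper": 0.2},{"xyz": [0,0.025,-0.7],"turn": [0,0,0],"gripper": 0.2},{"xyz": [0,0.025,-0.7],"turn": [0,0,0],"gripper": 0.2},{"xyz": [-0.7,0,0],"turn": [0,0,0],"gripper": 0.2},{"xyz": [-0.7,0,0],"turn": [0,0,0],"gripper": 0.2},{"xyz": [-0.7,0,0],"turn": [0,0,0],"gripper": 0.2},{"xyz": [-0.5,0,0],"turn": [0,0,0],"gripper": 0.2},{"xyz": [0,0,0],"turn": [0,0,0],"gripper": 0.2},{"xyz": [0,0,0],"turn": [0,0,0],"gripper": 0.2},{"xyz": [0,0,0],"turn": [0,0,0],"gripper": 0.2},{"xyz": [0,0,0],"turn": [0,0,0],"gripper": 0.2}]}}

```text
time_s: 18.42
position: [0.398, -0.2514, 0.2001]
tool_rot: [[0.996, -0.089, 0.004], [-0.089, -0.995, 0.035], [0.001, -0.035, -0.999]]
ft_force: [-0.8, 0.2, 0.3]
grip_width: 0.0511
```

```bash
python3 - <<'E'
from c import *
cap();im,_=shot('side')
rep('grip',*blob('top',3,14,150,120,(290,220,350,255)))
a=np.load('top.npz')['im'][180:265,185:385];b=im[90:300,170:345]
o=np.zeros((600,800,3),'uint8');o[:255]=cv2.resize(a,(800,255),interpolation=cv2.INTER_CUBIC) if 0 else cv2.resize(cv2.resize(a,(600,255),interpolation=cv2.INTER_CUBIC),(800,255))
o[:340]=cv2.resize(a,(800,340),interpolation=cv2.INTER_CUBIC);o[345:597,:210]=cv2.resize(b,(210,252));o[345:597,230:]=cv2.resize(im[95:260,170:345],(570,252))
cv2.imwrite('pics/end.png',np.clip(o*1.5,0,255).astype('uint8')[:,:,::-1])
E
```

```text
cap 50 px [268.3 226.2] med [ 0.5148 -0.1022  0.0381] zr [0.033 0.044] rect [ 0.5142 -0.1031] [0.0217 0.0214] 64.8
cap plane [ 0.5143 -0.1029  0.038 ] tcp [ 0.398  -0.2513  0.2   ] pin along 0.1582 lat -0.1026 F [-0.4 -0.   0.5] t 18.4667 w 0.05101452474517588
grip 51 px [317.3 231.7] med [ 0.4996 -0.2484  0.0656] zr [0.06  0.071] rect [ 0.5006 -0.2484] [0.0428 0.0111] 85.0
```

View pics/end.png

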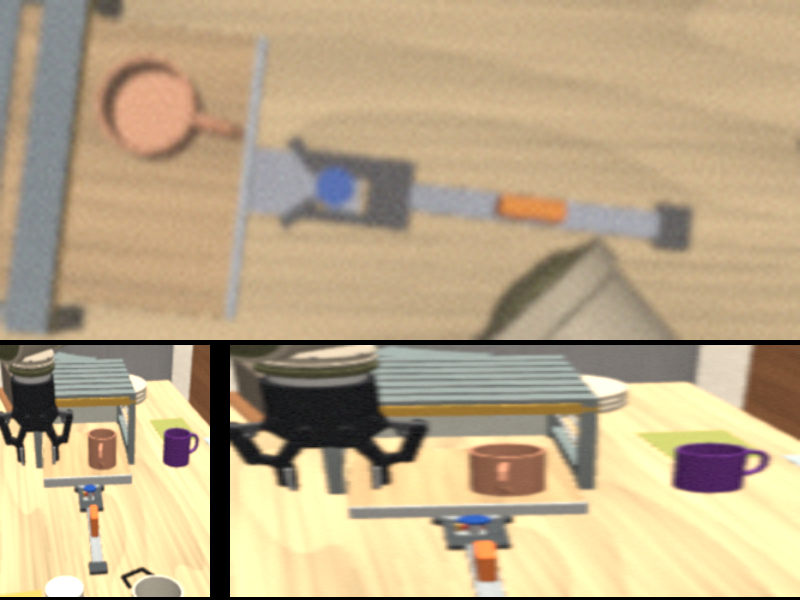

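The end picture shows the mug upright on the drawn-out board at (150,108). The cap is at (335,185) inside the head, against the latch. The hook is lying flat with its grip at (530,208), and the robot is clear. Handing in.

```bash
python3 -c "
from h import *
print(order.close_job())"
```

```text
the job is handed in; nothing more can be done
None
```

I picked up the draw hook, latched it on the pin, drew the board to its front stop and let go. The job is handed in at about 18.5 s; no verdict was given.

- **Latching:** I pushed the board back about 33 mm to its buffer and then on past the latch. The picture showed the latch straight across the slot, with the pin at hook x ≈ 129 mm. I held that press at 12–13.5 N for about 0.6 s.
- **Pull:** The board slid under about 3 N until the front stop. The highest reading was 17.8 N at the stop, but force is only reported at the end of each move call, so brief peaks in between were not seen.
- **Last checks:** The pin was at cabinet x ≈ -0.33 m, and it did not move when I released the hook. The hook lay with its head on the tongue, the mug stood upright on the board and the robot was clear.
- **Not confirmed directly:** At the end the latch was under the cap's edge, so I could not see it. That it held rests on the earlier picture and on the pin staying at about x = 148 mm all through the pull. I did not re-measure the jar and pot; nothing went near them.

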